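# Tip the weighed walnuts into the mixing bowl

### The job

Take the steel weighing scoop off the kitchen scale by its handle and, with its mouth low over the mixing bowl, tip it mouth-down to about 45 degrees and hold it there so that all three walnuts roll out into the bowl. Then bring the scoop level again and set it gently back on the middle of the scale's plate. Pour the nuts rather than picking them, never upend the scoop, and leave the bowl, lemon and the two biscuit cutters where they are.

Things in the scene. Friction and masses are not known exactly. Their poses are not given: they have to be found in the camera images.
- scoop: open steel weighing scoop, loose, 0.22 kg, on the scale's plate, walnuts inside. Origin under the centre of its flat base; z up, x from the open mouth (-x) to the closed back (+x). Floor 3 mm thick, flat from x = -35 to 65 mm, then a 12 degree ramp up to the mouth at x = -102 mm. 111 mm wide over 3 mm side walls 45 mm high (36 mm by the ramp). Overall height 104 mm
- scoop_grip (a point): grip point of the scoop's handle, near the balance point: 5 mm behind (+x of) the scoop's origin, 95 mm above its base. The handle is a straight black bar over the pan along x, 16 mm wide (y), from x = -42 to 76 mm and 86 to 104 mm above the base, free beneath and beside but for a post at its back end (x = 68 to 76 mm). Axes as the scoop's
- scoop_mouth (a point): middle of the scoop's mouth lip, the upper edge of the ramp: 102 mm ahead (-x) of the scoop's origin and 17 mm above its base. Axes as the scoop's
- walnut0: walnut in its shell, light brown, egg-shaped, 34 mm thick and 37 mm long, 13 g; starts lying in the scoop. Origin at its centre; its axes turn as it rolls
- walnut1: walnut in its shell, light brown, egg-shaped, 34 mm thick and 37 mm long, 13 g; starts lying in the scoop. Origin at its centre; its axes turn as it rolls
- walnut2: walnut in its shell, light brown, egg-shaped, 34 mm thick and 37 mm long, 13 g; starts lying in the scoop. Origin at its centre; its axes turn as it rolls
- bowl: white ceramic mixing bowl, loose, 0.8 kg, 230 mm across the rim, 85 mm high, wall 5 mm. Origin under the centre of its foot, z up. Left or right of the robot's middle line, on the other side from the scale
- bowl_rim (a point): centre of the bowl's mouth, at rim height, 85 mm above the bowl's foot, z up
- scale: flat white kitchen scale, fixed, with a square steel weighing plate 150 x 150 mm on a 215 x 170 mm body whose black display strip lies on its -x side. Origin on the table under the centre of the plate, z up
- scale_plate (a point): centre of the top of the scale's steel plate, 40 mm above the table, z up
- lemon: bystander: a lemon, 58 mm thick, 79 mm long, lying between scale and bowl. Origin at its underside
- cutter: bystander: a round steel biscuit cutter, 60 mm across, 28 mm high, standing between scale and bowl nearer the robot. Origin at the centre of its underside
- heart_cutter: bystander: a heart-shaped steel biscuit cutter, 50 x 60 mm, 28 mm high, standing midway between scale and bowl. Origin at the middle of its underside

How it is judged:
On the way:
1. the scoop is held half a second tipped mouth-down 35 to 60 degrees from level, its mouth lip within 90 mm of the bowl centre seen from above and at most 120 mm above the rim (angle between scoop's own x axis and vertical between 0.5236 and 0.96 rad and horizontal distance between scoop_mouth and bowl_rim below 0.09 m and z of scoop_mouth in the frame of bowl_rim below 0.12 m), for 0.5 s.
At the end, for the whole second after the job is handed in: All three walnuts lie at rest in the bowl, below its rim; the bowl stands upright (within 3 degrees); the scoop stands at rest, level within 3 degrees, flat on the scale's plate, its origin within 25 mm of the plate's centre (any heading), let go (horizontal distance between each of walnut0, walnut1, walnut2 and bowl_rim below 0.11 m and z of each of walnut0, walnut1, walnut2 in the frame of bowl_rim below 0 m and linear speed of each of walnut0, walnut1, walnut2 below 0.05 m/s and angle between scoop's own z axis and vertical below 0.05 rad and horizontal distance between scoop and scale_plate below 0.025 m and z of scoop in the frame of scale_plate between -0.005 and 0.005 m and linear speed of scoop below 0.02 m/s and angle between bowl's own z axis and vertical below 0.06 rad); the robot touches nothing.
It fails at once if a finger presses a walnut with more than 1 N (they are to be poured, not picked) (contact force between the fingers and walnut0 above 1 N or contact force between the fingers and walnut1 above 1 N or contact force between the fingers and walnut2 above 1 N).
It fails at once if the scoop is upended: tipped more than 70 degrees from level (angle between scoop's own z axis and vertical above 1.222 rad).
It fails at once if the scoop is dropped or banged: it moves faster than 0.3 m/s within 20 mm above the scale's plate (a drop from over about 10 mm) (linear speed of scoop above 0.3 m/s and z of scoop in the frame of scale_plate below 0.02 m and horizontal distance between scoop and scale_plate below 0.12 m).
It fails at once if the bowl is pushed more than 30 mm from its place (distance of bowl from where it was at the start of the episode above 0.03 m).
It fails at once if the lemon or a biscuit cutter is moved more than 20 mm (distance of any of lemon, cutter, heart_cutter from where it was at the start of the episode above 0.02 m).
It also fails if it takes over 64 s, if anything falls off the work surface, if the arm or the gripper's body presses on something with over 40 N, if the wrist force passes 120 N, or if a joint passes its speed limit or range.

### The arm

A 6-joint arm with a two-finger parallel gripper is mounted at the origin on the work surface. World frame = base frame: x ahead of the robot, y to its left, z up, the work surface at z = 0. Lengths are in m, angles in rad, forces in N, time in s.
With the tool pointing down it reaches from about 0.375 to 0.9 m from the base axis. Payload 3.1 kg.
Tool frame: the origin (TCP) lies between the finger pads; the fingertips stand 17 mm ahead of it and the grasp point (between the pads) lies 2 mm behind it (robot.nose_length is the distance from the TCP to the fingertips, in m); z points along the fingers, y is the line along which they close (so a half turn about z gives the same grasp; the last joint's range is limited). The gripper opens to 87 mm and grips with 3 to 60 N. Pads are 19 mm wide; open, the fingers measure 117 mm over their backs; the gripper's body (75 mm by 190 mm) begins 51 mm behind the grasp point.
Start: joints at [1.012, 0.527, 1.433, -0, 1.181, -0.178], TCP at [0.232, 0.58, 0.24] pointing down, gripper open.
Joint ranges: [-3.08, 3.08], [-0.75, 2.2], [0.22, 2.44], [-1.43, 4.57], [0, 2.65], [-2.85, 2.85]. Speed limits (rad/s): [2.79, 2.79, 3.14, 3.14, 3.14, 3.14].

### API

Orientations are given as a unit quaternion [x, y, z, w].
In Python, from rig import robot, cams gives the robot as it stands.
- The arm moves only by the shell command python3 -m pendant 'ROWS' [FORCE]. ROWS is JSON, a list of rows, each an object with "jaw": the opening, from 0 (shut) to 1 (fully open); "linear": the shift along the tool's x, y, z in cm, a list of three; "twist": the turn about the tool's z in degrees. A call has 1 to 12 rows; each row shifts and turns the commanded pose from where the row before left it, along the tool's axes as they then stand; what a row does not reach is not made up. A row lasts 1/12 s, in which the tool goes at most 41.7 mm and 7.16 degrees, less where a joint would pass 70% of its speed; a pose out of reach is approached as far as the arm can. A call is refused whole if a number of a shift passes 4.17 or a number of a turn 7.16, either way. A call with a gripper value outside its range is refused whole. The fingers move at their own pace and stop on an object; FORCE is the grip in N (left out, the last holds). Time passes only in rows, so rows that do not move let the fingers close. It gives the time, the measured TCP pose, the force, the opening and the grip force at its end, in the units of the state.
- robot.get_obs(): the state, without advancing time (a new reading comes with each control period).
- cams.camera(name): name is "side" or "top"; returns a dict with "color" (384x512x3 uint8, blue, green, red), "depth" (384x512 float32, m along the optical axis (not along the pixel's ray), 0 where there is no reading), "fov_y" (degrees; the focal length in pixels is half the picture's height over the tangent of half this angle, whatever the lens; pixels are square), "cx", "cy" (the principal point, pixels), "view" (4x4, takes a point from world to camera coordinates). Camera axes: x right, y down, z forward; pixel columns grow to the right and rows downward; lengths in m; the calibration is good to about 2 mm. A picture is of the moment at which its call begins.
- robot.hand_in(): hands the job in; it is judged then, once.
The state is a dict: "time": time; "q": joint angles; "joint_velocities": joint speeds; "joint_torque": joint torques, N m; "position": TCP position; "tool_rot": TCP orientation; "ft_force": force on the tool from outside, world axes, zero at the start; "moment": the same for the moment, N m; "grip_width": finger opening in m; "grip_force": force on a finger pad.
Only numpy, scipy, OpenCV 4.12 (cv2) and the standard library are available. Lean on these libraries where they do the work, as an engineer would, in place of code of your own. Each camera call takes 0.05 s, during which the arm holds its last target. There are 200 camera calls.

## Working session

There is one attempt and no reset: what is moved stays moved. The work goes in short steps, Python scripts to look and compute and a shell command to move; the robot and the scene stay as the last step left them, time stands still between calls to the robot, and variables do not carry over. Pictures are saved under pics/ and viewed, at most 10 in all, crops included, and the job is handed in when it is done.

```bash
ls; mkdir -p pics; cat > h.py <<'E'
import numpy as np, cv2
from rig import robot, cams
def cam(n):
    c=cams.camera(n); c['f']=c['color'].shape[0]/2/np.tan(np.radians(c['fov_y'])/2); return c
def pt(c,u,v):
    "world point at pixel from depth"
    d=np.median(c['depth'][int(v)-1:int(v)+2,int(u)-1:int(u)+2]); p=np.array([(u-c['cx'])/c['f']*d,(v-c['cy'])/c['f']*d,d,1])
    return (np.linalg.inv(c['view'])@p)[:3]
def cloud(c):
    v,u=np.mgrid[:384,:512]; d=c['depth']; P=np.stack([(u-c['cx'])/c['f']*d,(v-c['cy'])/c['f']*d,d,np.ones_like(d)],-1)
    W=P@np.linalg.inv(c['view']).T; W[d==0]=np.nan; return W[...,:3]
E
python3 - <<'E'
from h import *
import pickle
o=robot.get_obs(); print({k:np.round(v,3) for k,v in o.items()})
for n in('top','side'):
    c=cam(n); pickle.dump(c,open(n+'0.pkl','wb')); print(n,c['fov_y'],c['cx'],c['cy'],np.round(c['view'],3).tolist())
    cv2.imwrite(f'pics/{n}0.png',cv2.resize(c['color'],(800,600)))
E
```

```text
pics
{'time': np.float64(0.0), 'q': array([ 1.013,  0.529,  1.434,  0.   ,  1.181, -0.178]), 'joint_velocities': array([-0.   , -0.001,  0.001,  0.001, -0.002,  0.001]), 'joint_torque': array([ -0.   , -44.004, -17.659,   0.063,   0.058,  -0.   ]), 'position': array([0.231, 0.58 , 0.239]), 'tool_rot': array([ 0.189,  0.982, -0.001, -0.   ]), 'ft_force': array([0.568, 0.351, 0.285]), 'moment': array([-0.001,  0.016, -0.042]), 'grip_force': np.float64(0.0), 'grip_width': np.float64(0.087)}
top 49.737373461549645 247.45251997022 191.33408898223342 [[-0.026, -1.0, -0.004, -0.029], [-0.999, 0.026, -0.046, 0.514], [0.046, 0.003, -0.999, 1.19], [0.0, 0.0, 0.0, 1.0]]
side 57.90918478245443 254.0117285607995 188.78820286104423 [[0.782, -0.623, -0.02, -0.444], [-0.417, -0.5, -0.759, 0.264], [0.462, 0.602, -0.651, 0.646], [0.0, 0.0, 0.0, 1.0]]
```

View pics/top0.png

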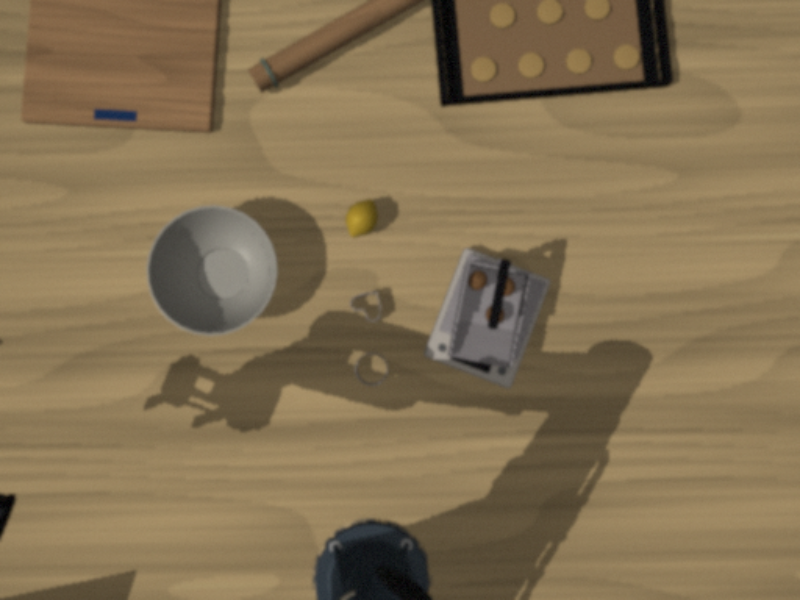

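View pics/side0.png

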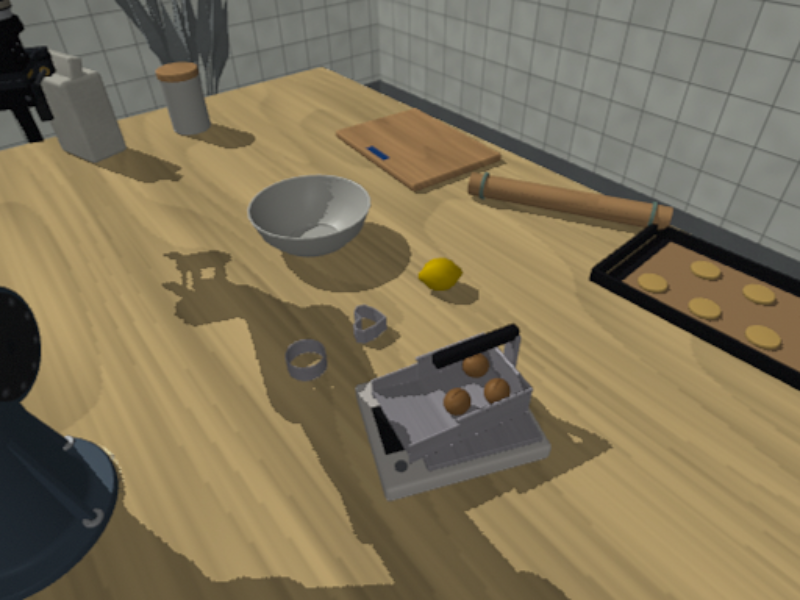

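The top view shows the bowl at (213,270), lemon (362,218), cutters (370,303) and (372,370), and the scale with scoop around (490,310). The scoop's mouth points toward the robot and its handle runs from (503,262) to (494,325). The pendant can't tilt the tool, so I'll grip the handle near its back end and let the scoop pivot in the pads by easing the grip force.

```bash
python3 - <<'E'
from h import *
import pickle
T=pickle.load(open('top0.pkl','rb'));S=pickle.load(open('side0.pkl','rb'))
for n,c in(('top',T),('side',S)):
    W=cloud(c); g=c['color'].max(-1).astype(int)
    # handle: dark, high, on right side
    m=(g<70)&(W[...,2]>.115)&(W[...,2]<.17)&(W[...,1]<0)&(W[...,0]>.3)&(W[...,0]<.75)
    P=W[m]; a=np.linalg.svd(P[:,:2]-P[:,:2].mean(0),full_matrices=False)[2][0]; a*=np.sign(a[0])
    t=(P[:,:2]-P[:,:2].mean(0))@a
    print(n,'handle n',m.sum(),'mean',P.mean(0).round(4),'axis',a.round(3),np.degrees(np.arctan2(a[1],a[0])).round(1),'ends',(P[:,:2].mean(0)+np.outer([t.min(),t.max()],a)).round(4).tolist(),'ztop',np.percentile(P[:,2],[50,95]).round(4))
    # bowl rim
    m=(W[...,1]>.1)&(W[...,1]<.45)&(W[...,0]>.35)&(W[...,0]<.75)&(W[...,2]>.078)&(W[...,2]<.1)
    P=W[m]; (u,v),r=cv2.minEnclosingCircle(P[:,:2].astype(np.float32)); print('bowl',u,v,r,'z',np.percentile(P[:,2],98))
    # scale body/plate
    m=(W[...,1]<-.0)&(W[...,1]>-.4)&(W[...,0]>.3)&(W[...,0]<.7)&(W[...,2]>.022)&(W[...,2]<.2)
    print('scale rect',cv2.minAreaRect(W[m][:,:2].astype(np.float32)))
    m&=(W[...,2]<.045); r=cv2.minAreaRect(W[m][:,:2].astype(np.float32)); print('low',r,np.percentile(W[m][:,2],[10,50,90]))
cv2.imwrite('pics/crop.png',np.hstack([cv2.resize(T['color'][150:255,265:360],(380,420),interpolation=2),cv2.resize(S['color'][200:320,220:360],(420,420)[::1],interpolation=2)]))
E
```

```text
top handle n 289 mean [ 0.5124 -0.2283  0.144 ] axis [ 0.974 -0.227] -13.1 ends [[0.4557, -0.2151], [0.5684, -0.2413]] ztop [0.1445 0.148 ]
bowl 0.5686383247375488 0.26323401927948 0.11466667801141739 z 0.08891095214879523
scale rect ((0.5181145668029785, -0.16557158529758453), (0.34652256965637207, 0.33694276213645935), 87.22933959960938)
low ((0.5181145668029785, -0.16557158529758453), (0.34652256965637207, 0.33694276213645935), 87.22933959960938) [0.02809515 0.03635817 0.04379894]
side handle n 591 mean [ 0.5067 -0.2305  0.1411] axis [ 0.973 -0.232] -13.4 ends [[0.4541, -0.218], [0.5657, -0.2446]] ztop [0.1434 0.1462]
bowl 0.5698748230934143 0.26296892762184143 0.11564650386571884 z 0.08751494297915959
scale rect ((0.5210893154144287, -0.1674387902021408), (0.3462415933609009, 0.3404873311519623), 87.39535522460938)
low ((0.4819374084472656, -0.1218719482421875), (0.3654072880744934, 0.31931790709495544), 67.56355285644531) [0.02767913 0.03270415 0.04383157]
```

View pics/crop.png

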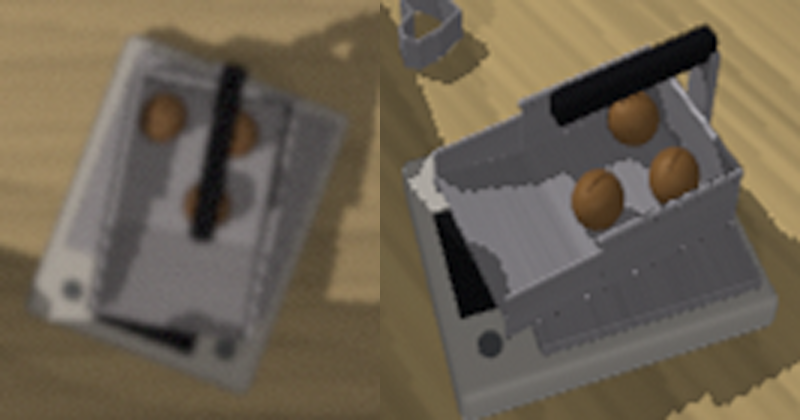

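The crop shows the post is no wider than the handle, so pads may overlap it. The plate's near-side corners are at about side px (275,300) and (348,281). The body corners in the top crop are at (130,40), (30,310), (240,385) and (345,115).

```bash
python3 - <<'E'
from h import *
import pickle
T=pickle.load(open('top0.pkl','rb'));S=pickle.load(open('side0.pkl','rb'))
def onz(c,u,v,z):
    M=np.linalg.inv(c['view']); o=M[:3,3]; d=M[:3,:3]@np.array([(u-c['cx'])/c['f'],(v-c['cy'])/c['f'],1]); return o+d*(z-o[2])/d[2]
B=np.array([onz(T,265+x/4,150+y/4,.03)[:2] for x,y in((130,40),(30,310),(240,385),(345,115))]); print('body',B.round(4).tolist(),np.linalg.norm(np.diff(B,axis=0),axis=1).round(3),B.mean(0).round(4))
ax=(B[0]+B[3]-B[1]-B[2]);ax/=np.linalg.norm(ax);print('scale +x',ax,np.degrees(np.arctan2(ax[1],ax[0])))
p,q=[onz(S,u,v,.04)[:2] for u,v in((275,300),(348.3,281.4))]; print('plate corners',p,q,np.linalg.norm(p-q))
a=(q-p)/np.linalg.norm(q-p); n=np.array([-a[1],a[0]]); print('centre',(p+q)/2+.075*n, 'body+o',B.mean(0)+ax*.0325)
mid=np.array([.511,-.2297]); a=np.array([.9735,-.229]); a/=np.linalg.norm(a); print('scoop origin',mid-.017*a,'grip x=62',mid+.045*a)
o=robot.get_obs(); from scipy.spatial.transform import Rotation as R; r=R.from_quat(o['tool_rot']); print(r.as_matrix().round(3))
for d in S['depth'],: print(pt(S,700/1,0) if 0 else '')
W=cloud(T); 
for nm,u,v in(('lemon',362,218),('heart',370,303),('cutter',372,370)): print(nm,onz(T,u*.64,v*.64,.02).round(3))
E
```

```text
body [[0.598, -0.1883], [0.407, -0.1113], [0.3502, -0.2587], [0.5402, -0.3402]] [0.206 0.158 0.207] [ 0.4738 -0.2246]
scale +x [ 0.92320917 -0.38429785] -22.600156572288967
plate corners [ 0.39843237 -0.27502602] [ 0.53346655 -0.33375646] 0.14725316735995397
centre [ 0.49586246 -0.2356147 ] body+o [ 0.5038314  -0.23711243]
scoop origin [ 0.49445169 -0.22580728] grip x=62 [ 0.55480436 -0.24000426]
[[-0.929  0.371 -0.001]
 [ 0.371  0.929 -0.002]
 [ 0.    -0.002 -1.   ]]

lemon [ 0.664 -0.001  0.02 ]
heart [ 0.506 -0.012  0.02 ]
cutter [ 0.383 -0.012  0.02 ]
```

```bash
python3 -m pendant '[{"jaw":1,"linear":[0,0,0],"twist":-4.3},{"jaw":1,"linear":[0,0,0],"twist":-4.3},{"jaw":1,"linear":[-2.1,-3,0],"twist":0},{"jaw":1,"linear":[-2.1,-3,0],"twist":0},{"jaw":1,"linear":[-2.1,-3,0],"twist":0},{"jaw":1,"linear":[-2.1,-3,0],"twist":0},{"jaw":1,"linear":[-2.1,-3,0],"twist":0},{"jaw":1,"linear":[-2.1,-3,0],"twist":0},{"jaw":1,"linear":[-2.1,-3,0],"twist":0},{"jaw":1,"linear":[-2.1,-3,0],"twist":0},{"jaw":1,"linear":[-2.1,-3,0],"twist":0},{"jaw":1,"linear":[-2.1,-3,0],"twist":0}]' 20
python3 -m pendant '[{"jaw":1,"linear":[-2.1,-3,0],"twist":0},{"jaw":1,"linear":[-2.1,-3,0],"twist":0},{"jaw":1,"linear":[-2.1,-3,0],"twist":0},{"jaw":1,"linear":[-2.1,-3,0],"twist":0},{"jaw":1,"linear":[-2.1,-3,0],"twist":0},{"jaw":1,"linear":[-2.1,-3,0],"twist":0},{"jaw":1,"linear":[-2.1,-3,0],"twist":0},{"jaw":1,"linear":[-2.1,-3,0],"twist":0},{"jaw":1,"linear":[-2.1,-3,0],"twist":0},{"jaw":1,"linear":[-2.1,-3,0],"twist":0},{"jaw":0.5,"linear":[0,0,0],"twist":0},{"jaw":0.5,"linear":[0,0,0],"twist":0}]'
cat > st.py <<'E'
from h import *; import sys
from scipy.spatial.transform import Rotation as R
o=robot.get_obs(); M=R.from_quat(o['tool_rot']).as_matrix(); p=o['position']
print('t',round(float(o['time']),2),'p',p.round(4),'z',M[:,2].round(3),'yaw of -x',np.degrees(np.arctan2(-M[1,0],-M[0,0])).round(2),'F',o['ft_force'].round(2),'w',round(float(o['grip_width']),4),'gf',round(float(o['grip_force']),1),'q',o['q'].round(2))
if len(sys.argv)>3: print('tool shift cm',(M.T@(np.array([float(a) for a in sys.argv[1:4]])-p)*100).round(2))
E
python3 st.py .555 -.240 .137
```

```text
time: 1.1
position: [0.3679, 0.2388, 0.2394]
tool_rot: [0.114, 0.993, -0.0, -0.0]
ft_force: [0.6, 0.8, 0.0]
grip_width: 0.0871
grip_force: 0.0
time: 2.1
position: [0.5044, -0.1012, 0.2391]
tool_rot: [0.116, 0.993, 0.0, -0.0]
ft_force: [-0.5, 0.2, -0.3]
grip_width: 0.0797
grip_force: 0.0
t 2.1 p [ 0.5044 -0.1012  0.2391] z [-0.  0. -1.] yaw of -x -13.36 F [-0.52  0.15 -0.26] w 0.0797 gf 0.0 q [-0.42  0.38  1.71  0.    1.05 -1.75]
tool shift cm [ -8.13 -12.34  10.2 ]
```

```bash
python3 -m pendant '[{"jaw":0.5,"linear":[-2.0,-3,0],"twist":0},{"jaw":0.5,"linear":[-2.0,-3,0],"twist":0},{"jaw":0.5,"linear":[-2.0,-3,0],"twist":0},{"jaw":0.5,"linear":[-2.1,-3.3,0],"twist":0},{"jaw":0.5,"linear":[0,0,2.5],"twist":0},{"jaw":0.5,"linear":[0,0,2.5],"twist":0},{"jaw":0.5,"linear":[0,0,0],"twist":0},{"jaw":0.5,"linear":[0,0,0],"twist":0}]'
python3 st.py .555 -.240 .133
python3 - <<'E'
from h import *
c=cam('side'); cv2.imwrite('pics/s1.png',cv2.resize(c['color'][150:330,200:400],(800,600)[:1]+(600,),interpolation=2))
E
```

```text
time: 2.77
position: [0.5534, -0.2353, 0.1881]
tool_rot: [0.114, 0.993, 0.001, -0.003]
ft_force: [-0.5, -0.6, 0.9]
grip_width: 0.0437
grip_force: 0.0
t 2.77 p [ 0.5534 -0.2353  0.1881] z [-0.005  0.003 -1.   ] yaw of -x -13.09 F [-0.5  -0.61  0.94] w 0.0437 gf 0.0 q [-0.59  0.56  1.54  0.    1.05 -1.93]
tool shift cm [-0.3  -0.43  5.51]
```

View pics/s1.png

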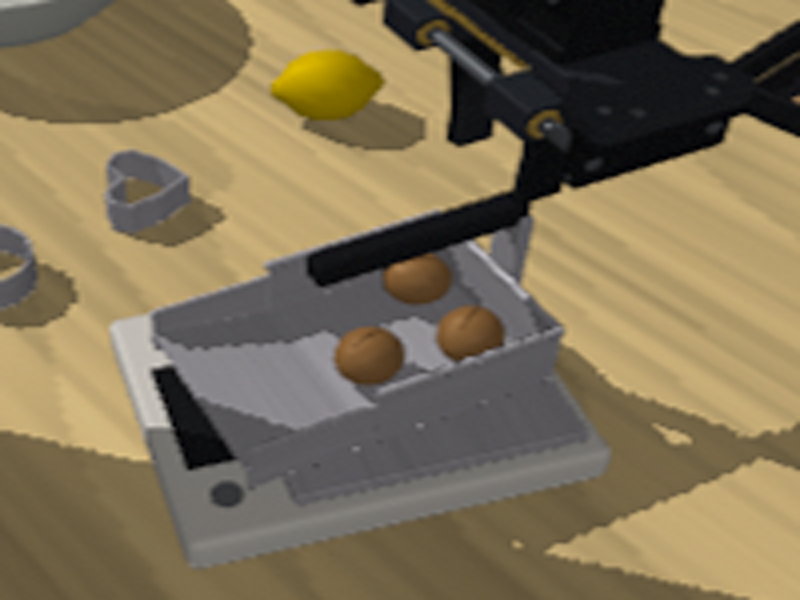

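The open fingers are above the handle's back end (about px (525,180)), straddling it. I'll descend and grip.

```bash
python3 -m pendant '[{"jaw":0.5,"linear":[-0.3,-0.4,1.5],"twist":0},{"jaw":0.5,"linear":[0,0,2],"twist":0},{"jaw":0.5,"linear":[0,0,1.5],"twist":0},{"jaw":0.5,"linear":[0,0,0.5],"twist":0},{"jaw":0.5,"linear":[0,0,0],"twist":0},{"jaw":0.3,"linear":[0,0,0],"twist":0},{"jaw":0,"linear":[0,0,0],"twist":0},{"jaw":0,"linear":[0,0,0],"twist":0},{"jaw":0,"linear":[0,0,0],"twist":0},{"jaw":0,"linear":[0,0,0],"twist":0}]' 55
python3 st.py .555 -.240 .133
```

```text
time: 3.65
position: [0.5578, -0.2422, 0.1357]
tool_rot: [0.115, 0.993, -0.0, 0.001]
ft_force: [0.3, 2.0, 3.6]
grip_width: 0.0207
grip_force: 55.0
t 3.65 p [ 0.5578 -0.2422  0.1357] z [ 0.002 -0.    -1.   ] yaw of -x -13.18 F [0.32 1.97 3.56] w 0.0207 gf 55.0 q [-0.59  0.63  1.57  0.    0.94 -1.94]
tool shift cm [0.32 0.15 0.27]
```

Opening 20.7 mm is wider than the 16 mm handle, so the pads are on the post, whose full width is wider than the bar. Gripping the post itself at mid height is a cleaner pivot: it sits further behind the balance point, so the scoop hangs at about 50–59° at most. I'll regrip there.

```bash
python3 -m pendant '[{"jaw":0.5,"linear":[0,0,0],"twist":0},{"jaw":0.5,"linear":[0,0,0],"twist":0},{"jaw":0.5,"linear":[0,0,0],"twist":0},{"jaw":0.5,"linear":[-0.5,0,0],"twist":0},{"jaw":0.5,"linear":[0,0,1],"twist":0},{"jaw":0.5,"linear":[0,0,1],"twist":0},{"jaw":0.5,"linear":[0,0,0],"twist":0},{"jaw":0.5,"linear":[0,0,0],"twist":0}]'
python3 st.py .563 -.242 .113
python3 - <<'E'
from h import *
c=cam('side'); cv2.imwrite('pics/s2.png',cv2.resize(c['color'][180:285,260:400],(800,600),interpolation=2))
E
```

```text
time: 4.32
position: [0.5608, -0.2428, 0.1129]
tool_rot: [0.115, 0.993, 0.001, -0.002]
ft_force: [-1.1, -0.4, 0.5]
grip_width: 0.0432
grip_force: 0.0
t 4.32 p [ 0.5608 -0.2428  0.1129] z [-0.003  0.002 -1.   ] yaw of -x -13.16 F [-1.06 -0.41  0.5 ] w 0.0432 gf 0.0 q [-0.59  0.67  1.57 -0.    0.9  -1.93]
tool shift cm [-0.2   0.12 -0.01]
```

View pics/s2.png

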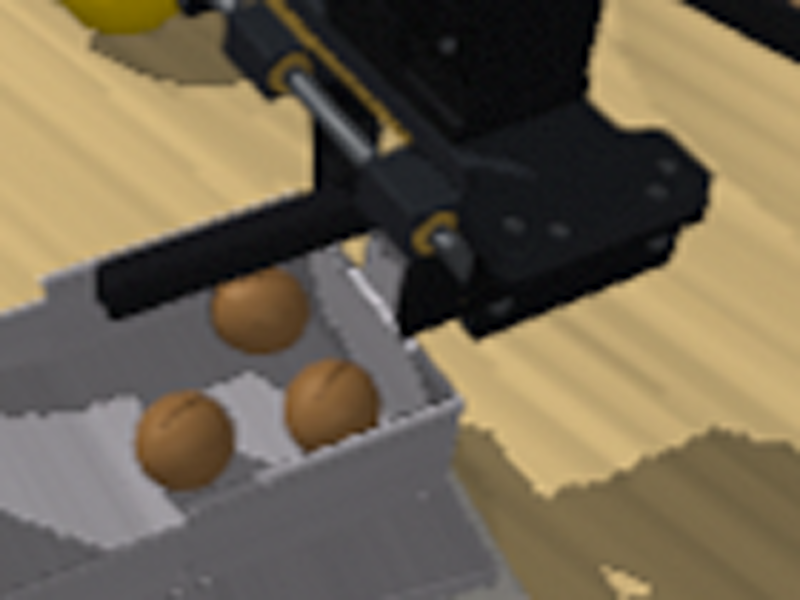

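The fingers straddle the post (px (385,265)), nuts are clear at the bottom. Closing and lifting a little.

```bash
python3 -m pendant '[{"jaw":0.3,"linear":[-0.2,0,0],"twist":0},{"jaw":0,"linear":[0,0,0],"twist":0},{"jaw":0,"linear":[0,0,0],"twist":0},{"jaw":0,"linear":[0,0,0],"twist":0},{"jaw":0,"linear":[0,0,0],"twist":0},{"jaw":0,"linear":[0,0,-0.3],"twist":0},{"jaw":0,"linear":[0,0,-0.4],"twist":0},{"jaw":0,"linear":[0,0,-0.4],"twist":0},{"jaw":0,"linear":[0,0,0],"twist":0},{"jaw":0,"linear":[0,0,0],"twist":0}]' 60
python3 st.py
cat > tilt.py <<'E'
from h import *
import sys
# fit handle direction from dark points near/ahead of the tool, using both cameras
o=robot.get_obs(); p=o['position']
from scipy.spatial.transform import Rotation as R
M=R.from_quat(o['tool_rot']).as_matrix()
for n in('side','top'):
    c=cam(n); W=cloud(c); L=(W-p)@M   # tool coords: x mouthward, z down
    m=(c['color'].max(-1)<75)&(L[...,0]>.025)&(L[...,0]<.13)&(abs(L[...,1])<.015)&(L[...,2]>-.05)&(L[...,2]<.14)
    P=L[m]
    if len(P)<20: print(n,'few',len(P)); continue
    d=np.linalg.svd(P-P.mean(0),full_matrices=False)[2][0]; d*=np.sign(d[0])
    W2=W[m]; print(n,len(P),'tilt',np.degrees(np.arcsin(d[2])).round(1),'yaw dev',np.degrees(np.arctan2(d[1],d[0])).round(1))
    g=c['color'].astype(int); nut=(g[...,2]>g[...,0]*1.9)&(g[...,2]>50)&(g[...,1]<.7*g[...,2])&(W[...,2]>.0)&(W[...,0]<.72)
    k,lab,s,ce=cv2.connectedComponentsWithStats(nut.astype(np.uint8))
    for i in range(1,k):
        if s[i,4]>25: print('  nut',ce[i].round(0),s[i,4],np.nanmedian(W[lab==i],0).round(3))
    if len(sys.argv)>1 and n=='side': cv2.imwrite('pics/%s.png'%sys.argv[1],cv2.resize(c['color'],(800,600)))
E
python3 tilt.py
```

```text
time: 5.2
position: [0.5639, -0.2439, 0.1259]
tool_rot: [0.115, 0.993, -0.0, 0.0]
ft_force: [0.4, -0.0, -2.5]
grip_width: 0.0211
grip_force: 59.9
t 5.2 p [ 0.5639 -0.2439  0.1259] z [ 0.001 -0.    -1.   ] yaw of -x -13.16 F [ 0.45 -0.03 -2.53] w 0.0211 gf 59.9 q [-0.59  0.66  1.56 -0.    0.93 -1.93]
side 478 tilt 0.7 yaw dev 2.4
top few 0
```

Held level (0.7° by the handle fit), 2.5 N weight. Next is the carry to the bowl: up 12 cm, then 49.5 cm along tool y.

```bash
python3 -m pendant '[{"jaw":0,"linear":[0,0,-0.7],"twist":0},{"jaw":0,"linear":[0,0,-1.5],"twist":0},{"jaw":0,"linear":[0,0,-2],"twist":0},{"jaw":0,"linear":[0,0,-2],"twist":0},{"jaw":0,"linear":[0,0.5,-2],"twist":0},{"jaw":0,"linear":[0,1,-2],"twist":0},{"jaw":0,"linear":[0,1.5,-1.2],"twist":0},{"jaw":0,"linear":[0,2,-0.5],"twist":0},{"jaw":0,"linear":[0,2.5,0],"twist":0},{"jaw":0,"linear":[0,3,0],"twist":0},{"jaw":0,"linear":[0,3,0],"twist":0},{"jaw":0,"linear":[0,3,0],"twist":0}]' && python3 -m pendant '[{"jaw":0,"linear":[0,3,0],"twist":0},{"jaw":0,"linear":[0,3,0],"twist":0},{"jaw":0,"linear":[0,3,0],"twist":0},{"jaw":0,"linear":[0,3,0],"twist":0},{"jaw":0,"linear":[0,3,0],"twist":0},{"jaw":0,"linear":[0,3,0],"twist":0},{"jaw":0,"linear":[0,3,0],"twist":0},{"jaw":0,"linear":[0,2.5,0],"twist":0},{"jaw":0,"linear":[0,2.5,0],"twist":0},{"jaw":0,"linear":[0,2,0],"twist":0},{"jaw":0,"linear":[0,1.5,0],"twist":0},{"jaw":0,"linear":[0,1,0],"twist":0}]' && python3 -m pendant '[{"jaw":0,"linear":[0,0.6,0],"twist":0},{"jaw":0,"linear":[0,0.3,0],"twist":0},{"jaw":0,"linear":[0,0,0],"twist":0}]'
python3 st.py .686 .236 .245; python3 tilt.py s3
```

```text
time: 6.3
position: [0.601, -0.081, 0.2445]
tool_rot: [0.115, 0.993, 0.0, -0.0]
ft_force: [0.8, -0.3, -2.7]
grip_width: 0.0212
grip_force: 59.9
time: 7.3
position: [0.6702, 0.2162, 0.2441]
tool_rot: [0.114, 0.994, -0.0, -0.0]
ft_force: [-0.1, -0.2, -2.6]
grip_width: 0.0209
grip_force: 59.9
time: 7.55
position: [0.6727, 0.2225, 0.2444]
tool_rot: [0.115, 0.993, -0.0, -0.0]
ft_force: [0.2, 0.9, -3.3]
grip_width: 0.0208
grip_force: 59.9
t 7.55 p [0.6727 0.2225 0.2444] z [-0. -0. -1.] yaw of -x -13.16 F [ 0.21  0.93 -3.35] w 0.0208 gf 59.9 q [ 0.16  0.64  1.19 -0.    1.31 -1.18]
tool shift cm [-0.99  1.62 -0.06]
side 248 tilt 0.6 yaw dev 2.3
top few 4
```

View pics/s3.png

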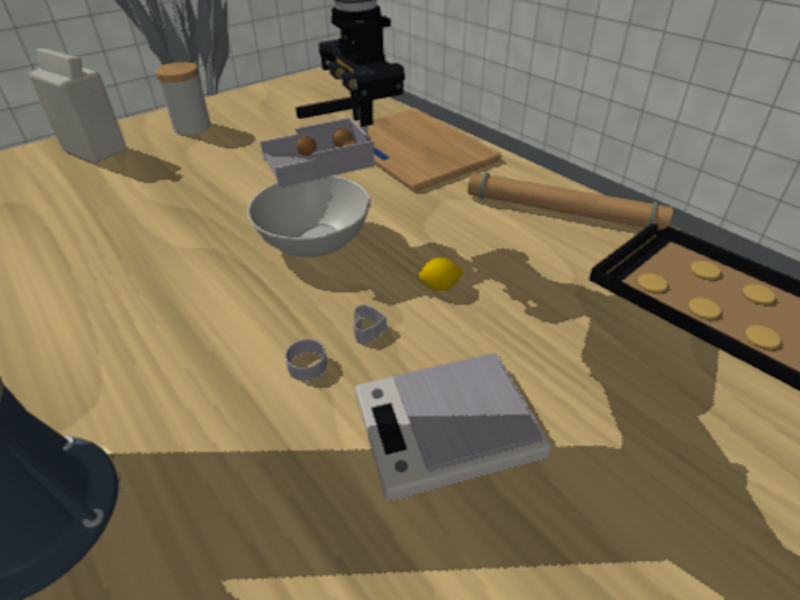

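The scoop is level, with its mouth over the bowl (px (275,170)) and nuts at (305,147) and (343,138). The empty scale's plate quad is (393,378), (497,355), (545,432), (428,468). Finishing the approach, then easing the grip.

```bash
python3 -m pendant '[{"jaw":0,"linear":[-0.4,0.6,0],"twist":0},{"jaw":0,"linear":[-0.4,0.6,0],"twist":0},{"jaw":0,"linear":[-0.2,0.4,0],"twist":0},{"jaw":0,"linear":[0,0,0],"twist":0},{"jaw":0,"linear":[0,0,0],"twist":0}]' 40
python3 tilt.py
python3 -m pendant '[{"jaw":0,"linear":[0,0,0],"twist":0},{"jaw":0,"linear":[0,0,0],"twist":0},{"jaw":0,"linear":[0,0,0],"twist":0}]' 25
python3 st.py .686 .236 .245; python3 tilt.py
python3 - <<'E'
from h import *
import pickle
S=pickle.load(open('side0.pkl','rb'));M=np.linalg.inv(S['view'])
Q=[]
for x,y in((393,378),(497,355),(545,432),(428,468)):
    d=M[:3,:3]@np.array([(x*.64-S['cx'])/S['f'],(y*.64-S['cy'])/S['f'],1]); Q.append((M[:3,3]+d*(.04-M[2,3])/d[2])[:2])
Q=np.array(Q);print(Q.round(3).tolist(),np.linalg.norm(Q-np.roll(Q,1,0),axis=1),Q.mean(0))
E
```

```text
time: 8.07
position: [0.6864, 0.2361, 0.2443]
tool_rot: [0.114, 0.993, -0.0, -0.0]
ft_force: [-0.4, -0.9, -3.2]
grip_width: 0.0215
grip_force: 39.9
side 270 tilt 43.9 yaw dev 7.8
top 36 tilt 59.4 yaw dev 11.5
time: 8.42
position: [0.686, 0.2358, 0.2446]
tool_rot: [0.115, 0.993, -0.0, -0.0]
ft_force: [0.4, 0.6, -3.2]
grip_width: 0.0215
grip_force: 24.9
t 8.42 p [0.686  0.2358 0.2446] z [-0. -0. -1.] yaw of -x -13.17 F [ 0.42  0.55 -3.16] w 0.0215 gf 24.9 q [ 0.18  0.67  1.14 -0.    1.33 -1.16]
tool shift cm [ 0.01  0.02 -0.04]
side 275 tilt 46.9 yaw dev 7.8
top 46 tilt 57.9 yaw dev 6.1
[[0.451, -0.138], [0.592, -0.199], [0.543, -0.327], [0.398, -0.273]] [0.14523839 0.15361656 0.13731628 0.15513185] [ 0.49600299 -0.234267  ]
```

It slipped to about 45° already at 40 N. Locking it and looking.

```bash
python3 -m pendant '[{"jaw":0,"linear":[0,0,0],"twist":0},{"jaw":0,"linear":[0,0,0],"twist":0},{"jaw":0,"linear":[0,0,0],"twist":0},{"jaw":0,"linear":[0,0,0],"twist":0},{"jaw":0,"linear":[0,0,0],"twist":0},{"jaw":0,"linear":[0,0,0],"twist":0}]' 50
python3 - <<'E'
from h import *
a=cam('side')['color'][40:180,130:270]; b=cam('top')['color'][80:220,60:200]
cv2.imwrite('pics/s4.png',np.hstack([cv2.resize(a,(400,400),interpolation=2),cv2.resize(b,(400,400),interpolation=2)]))
E
```

```text
time: 9.02
position: [0.6862, 0.2359, 0.2446]
tool_rot: [0.115, 0.993, 0.0, -0.0]
ft_force: [0.5, 0.6, -2.6]
grip_width: 0.0219
grip_force: 49.9
```

View pics/s4.png

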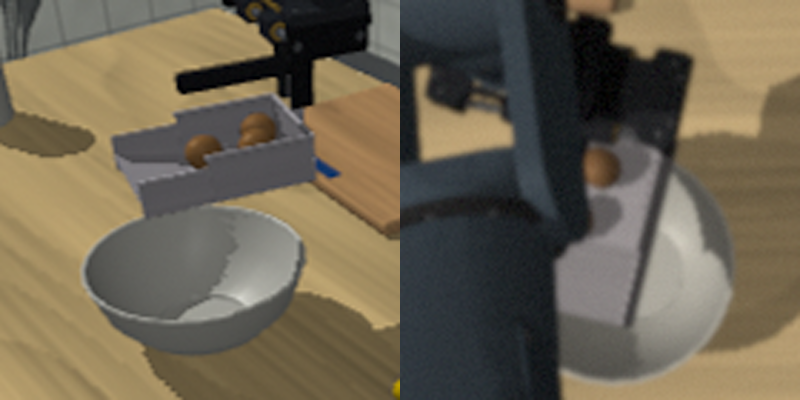

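Not tilted: my fit had picked up shadowed pan pixels. The scoop is still level with its nuts in, lip just above the far part of the bowl. I'll tighten the darkness threshold and ease further.

```bash
sed -i 's/max(-1)<75/max(-1)<38/' tilt.py; python3 tilt.py
python3 -m pendant '[{"jaw":0,"linear":[0,0,0],"twist":0},{"jaw":0,"linear":[0,0,0],"twist":0},{"jaw":0,"linear":[0,0,0],"twist":0}]' 15
python3 tilt.py
python3 -m pendant '[{"jaw":0,"linear":[0,0,0],"twist":0},{"jaw":0,"linear":[0,0,0],"twist":0},{"jaw":0,"linear":[0,0,0],"twist":0}]' 12
python3 tilt.py
```

```text
side 212 tilt 0.7 yaw dev 2.2
top few 5
time: 9.47
position: [0.6862, 0.2359, 0.2445]
tool_rot: [0.115, 0.993, -0.0, -0.0]
ft_force: [0.1, 0.1, -1.1]
grip_width: 0.0217
grip_force: 15.0
side 227 tilt 17.1 yaw dev -0.2
top 24 tilt 22.5 yaw dev -6.2
time: 9.82
position: [0.6861, 0.2359, 0.2445]
tool_rot: [0.115, 0.993, -0.0, -0.0]
ft_force: [0.6, -0.0, -1.8]
grip_width: 0.0219
grip_force: 12.0
side 232 tilt 20.7 yaw dev -0.2
top 27 tilt 27.3 yaw dev -4.6
```

```bash

python3 -m pendant '[{"jaw":0,"linear":[0,0,0],"twist":0},{"jaw":0,"linear":[0,0,0],"twist":0},{"jaw":0,"linear":[0,0,0],"twist":0},{"jaw":0,"linear":[0,0,0],"twist":0}]' 9
python3 tilt.py
python3 -m pendant '[{"jaw":0,"linear":[0,0,0],"twist":0},{"jaw":0,"linear":[0,0,0],"twist":0},{"jaw":0,"linear":[0,0,0],"twist":0},{"jaw":0,"linear":[0,0,0],"twist":0}]' 7
python3 tilt.py
```

```text
time: 10.25
position: [0.6863, 0.2359, 0.2446]
tool_rot: [0.115, 0.993, -0.0, 0.0]
ft_force: [0.6, 0.4, -2.1]
grip_width: 0.0217
grip_force: 9.0
side 234 tilt 44.1 yaw dev -0.2
top 144 tilt 44.4 yaw dev 0.2
time: 10.68
position: [0.6861, 0.236, 0.2446]
tool_rot: [0.115, 0.993, -0.0, -0.0]
ft_force: [-0.7, 1.1, -1.8]
grip_width: 0.0215
grip_force: 7.0
side 238 tilt 45.9 yaw dev -0.4
top 131 tilt 45.0 yaw dev 0.0
```

Tilt is 45° by both cameras. I'll firm the grip, hold over 0.7 s, and look.

```bash
python3 -m pendant '[{"jaw":0,"linear":[0,0,0],"twist":0},{"jaw":0,"linear":[0,0,0],"twist":0},{"jaw":0,"linear":[0,0,0],"twist":0},{"jaw":0,"linear":[0,0,0],"twist":0},{"jaw":0,"linear":[0,0,0],"twist":0},{"jaw":0,"linear":[0,0,0],"twist":0},{"jaw":0,"linear":[0,0,0],"twist":0},{"jaw":0,"linear":[0,0,0],"twist":0},{"jaw":0,"linear":[0,0,0],"twist":0},{"jaw":0,"linear":[0,0,0],"twist":0}]' 25
python3 tilt.py
python3 - <<'E'
from h import *
a=cam('side')['color'][40:180,130:270]; b=cam('top')['color'][80:220,60:200]
cv2.imwrite('pics/s5.png',np.hstack([cv2.resize(a,(400,400),interpolation=2),cv2.resize(b,(400,400),interpolation=2)]))
E
```

```text
time: 11.62
position: [0.6862, 0.2359, 0.2445]
tool_rot: [0.115, 0.993, -0.0, -0.0]
ft_force: [0.1, -0.4, -2.6]
grip_width: 0.0221
grip_force: 25.0
side 237 tilt 46.0 yaw dev -0.1
top 132 tilt 44.4 yaw dev -0.0
```

View pics/s5.png

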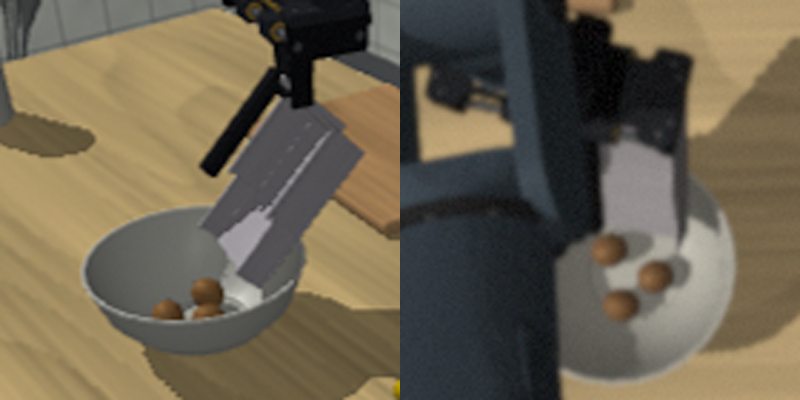

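All three nuts lie in the bowl (top px (608,250), (655,277), (620,303)) and the scoop is held at 45°. Going back: up 9 cm, across to just behind the plate centre, with a firm grip.

```bash
python3 -m pendant '[{"jaw":0,"linear":[0,0,0],"twist":0},{"jaw":0,"linear":[0,0,-1],"twist":0},{"jaw":0,"linear":[0,0,-2],"twist":0},{"jaw":0,"linear":[0,0,-2],"twist":0},{"jaw":0,"linear":[0,0,-2],"twist":0},{"jaw":0,"linear":[0,0,-1.5],"twist":0},{"jaw":0,"linear":[0,-1,-0.5],"twist":0},{"jaw":0,"linear":[0,-2,0],"twist":0},{"jaw":0,"linear":[0.3,-3,0],"twist":0},{"jaw":0,"linear":[0.4,-3,0],"twist":0},{"jaw":0,"linear":[0.4,-3,0],"twist":0},{"jaw":0,"linear":[0.4,-3,0],"twist":0}]' 45 && python3 -m pendant '[{"jaw":0,"linear":[0.4,-3,0],"twist":0},{"jaw":0,"linear":[0.4,-3,0],"twist":0},{"jaw":0,"linear":[0.4,-3,0],"twist":0},{"jaw":0,"linear":[0.4,-3,0],"twist":0},{"jaw":0,"linear":[0.4,-3,0],"twist":0},{"jaw":0,"linear":[0.4,-3,0],"twist":0},{"jaw":0,"linear":[0.4,-3,0],"twist":0},{"jaw":0,"linear":[0.4,-3,0],"twist":0},{"jaw":0,"linear":[0.4,-3,0],"twist":0},{"jaw":0,"linear":[0.4,-2,0],"twist":0},{"jaw":0,"linear":[0,-1,0],"twist":0},{"jaw":0,"linear":[0,0,0],"twist":0}]'
python3 st.py .518 -.240 .235; python3 tilt.py
```

```text
time: 12.82
position: [0.6361, 0.0915, 0.3343]
tool_rot: [0.115, 0.993, -0.0, -0.0]
ft_force: [1.2, -0.6, -2.7]
grip_width: 0.0214
grip_force: 45.0
time: 13.82
position: [0.5293, -0.1919, 0.3345]
tool_rot: [0.116, 0.993, -0.0, -0.0]
ft_force: [0.7, 0.1, -2.2]
grip_width: 0.0216
grip_force: 45.0
t 13.82 p [ 0.5293 -0.1919  0.3345] z [-0.    -0.001 -1.   ] yaw of -x -13.36 F [ 0.74  0.09 -2.23] w 0.0216 gf 45.0 q [-0.55  0.35  1.47 -0.    1.33 -1.88]
tool shift cm [-0.02 -4.93  9.96]
side 777 tilt 46.0 yaw dev -0.6
top 160 tilt 45.2 yaw dev -0.4
```

```bash
python3 -m pendant '[{"jaw":0,"linear":[0,-1.5,0.5],"twist":0},{"jaw":0,"linear":[0,-2,1.5],"twist":0},{"jaw":0,"linear":[0,-1,2],"twist":0},{"jaw":0,"linear":[0,-0.4,2],"twist":0},{"jaw":0,"linear":[0,0,2],"twist":0},{"jaw":0,"linear":[0,0,1.3],"twist":0},{"jaw":0,"linear":[0,0,0.6],"twist":0},{"jaw":0,"linear":[0,0,0],"twist":0},{"jaw":0,"linear":[0,0,0],"twist":0}]'
python3 st.py .518 -.240 .205; python3 - <<'E'
from h import *
a=cam('side')['color'][160:320,210:410]
cv2.imwrite('pics/s6.png',cv2.resize(a,(700,560),interpolation=2))
E
```

```text
time: 14.67
position: [0.5197, -0.2366, 0.2359]
tool_rot: [0.114, 0.994, 0.0, 0.0]
ft_force: [0.6, -0.5, -1.1]
grip_width: 0.0217
grip_force: 45.0
t 14.67 p [ 0.5197 -0.2366  0.2359] z [ 0.  0. -1.] yaw of -x -13.07 F [ 0.57 -0.51 -1.14] w 0.0217 gf 45.0 q [-0.62  0.46  1.57  0.    1.11 -1.97]
tool shift cm [ 0.09 -0.37  3.09]
```

View pics/s6.png

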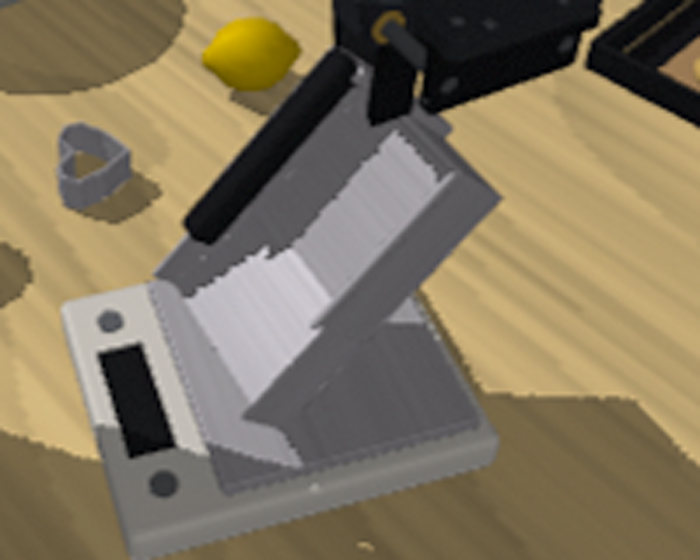

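The tilted lip hovers above the front part of the plate (px (180,290) to (250,415)). I'll lower to near contact, then ease the grip and rotate it level about the lip by moving down and back.

```bash
python3 -m pendant '[{"jaw":0,"linear":[0,-0.2,0.8],"twist":0},{"jaw":0,"linear":[0,-0.1,0.8],"twist":0},{"jaw":0,"linear":[0,0,0.6],"twist":0},{"jaw":0,"linear":[0,0,0.4],"twist":0},{"jaw":0,"linear":[0,0,0],"twist":0},{"jaw":0,"linear":[0,0,0],"twist":0}]' 12; python3 -m pendant '[{"jaw":0,"linear":[0,0,0.4],"twist":0},{"jaw":0,"linear":[0,0,0.3],"twist":0},{"jaw":0,"linear":[-0.4,0,0.4],"twist":0},{"jaw":0,"linear":[-0.5,0,0.4],"twist":0},{"jaw":0,"linear":[-0.5,0,0.4],"twist":0},{"jaw":0,"linear":[-0.5,0,0.4],"twist":0},{"jaw":0,"linear":[0,0,0],"twist":0}]' 8
python3 st.py; python3 tilt.py
```

```text
time: 15.22
position: [0.5238, -0.2433, 0.2133]
tool_rot: [0.115, 0.993, -0.003, 0.008]
ft_force: [5.2, 0.3, 9.4]
grip_width: 0.0215
grip_force: 12.0
time: 15.8
position: [0.5427, -0.2476, 0.1896]
tool_rot: [0.115, 0.993, -0.003, 0.007]
ft_force: [5.3, -0.5, 7.8]
grip_width: 0.0218
grip_force: 8.0
t 15.8 p [ 0.5427 -0.2476  0.1896] z [ 0.014 -0.007 -1.   ] yaw of -x -13.2 F [ 5.28 -0.54  7.81] w 0.0218 gf 8.0 q [-0.62  0.54  1.57  0.    1.02 -1.96]
side 343 tilt 33.1 yaw dev 1.3
top few 18
```

```bash
python3 -m pendant '[{"jaw":0,"linear":[-0.5,0,0.4],"twist":0},{"jaw":0,"linear":[-0.5,0,0.4],"twist":0},{"jaw":0,"linear":[-0.4,0,0.4],"twist":0},{"jaw":0,"linear":[-0.4,0,0.4],"twist":0},{"jaw":0,"linear":[-0.4,0,0.4],"twist":0},{"jaw":0,"linear":[-0.4,0,0.4],"twist":0},{"jaw":0,"linear":[-0.3,0,0.4],"twist":0},{"jaw":0,"linear":[-0.3,0,0.4],"twist":0},{"jaw":0,"linear":[0,0,0],"twist":0}]' 7
python3 st.py; python3 tilt.py
```

```text
time: 16.65
position: [0.5695, -0.2529, 0.1547]
tool_rot: [0.115, 0.993, -0.001, 0.001]
ft_force: [1.8, -1.2, 2.0]
grip_width: 0.0217
grip_force: 7.0
t 16.65 p [ 0.5695 -0.2529  0.1547] z [ 0.003 -0.002 -1.   ] yaw of -x -13.17 F [ 1.82 -1.22  2.04] w 0.0217 gf 7.0 q [-0.6   0.63  1.52  0.    1.   -1.94]
side 485 tilt 18.6 yaw dev -0.0
top few 0
```

```bash
python3 -m pendant '[{"jaw":0,"linear":[-0.3,0,0.4],"twist":0},{"jaw":0,"linear":[-0.3,0,0.4],"twist":0},{"jaw":0,"linear":[-0.3,0,0.4],"twist":0},{"jaw":0,"linear":[-0.3,0,0.4],"twist":0},{"jaw":0,"linear":[-0.3,0,0.4],"twist":0},{"jaw":0,"linear":[-0.3,0,0.4],"twist":0},{"jaw":0,"linear":[-0.3,0,0.4],"twist":0},{"jaw":0,"linear":[-0.3,0,0.3],"twist":0},{"jaw":0,"linear":[0,0,0],"twist":0}]' 7
python3 st.py; python3 tilt.py
```

```text
time: 17.5
position: [0.5901, -0.2566, 0.1217]
tool_rot: [0.114, 0.993, 0.001, -0.002]
ft_force: [-0.6, 0.6, -0.6]
grip_width: 0.0219
grip_force: 7.0
t 17.5 p [ 0.5901 -0.2566  0.1217] z [-0.004  0.002 -1.   ] yaw of -x -13.15 F [-0.6   0.62 -0.58] w 0.0219 gf 7.0 q [-0.58  0.7   1.48 -0.    0.97 -1.92]
side 421 tilt 6.5 yaw dev 0.3
top few 0
```

Tilt is 6.5°. I'll firm the grip, lift slightly, shift 2.3 cm mouthward, and then check the handle's position.

```bash
python3 -m pendant '[{"jaw":0,"linear":[0,0,0],"twist":0},{"jaw":0,"linear":[0,0,0],"twist":0},{"jaw":0,"linear":[0,0,0],"twist":0},{"jaw":0,"linear":[0,0,-0.4],"twist":0},{"jaw":0,"linear":[0,0,-0.4],"twist":0},{"jaw":0,"linear":[0.6,0,0],"twist":0},{"jaw":0,"linear":[0.8,0,0],"twist":0},{"jaw":0,"linear":[0.6,0,0],"twist":0},{"jaw":0,"linear":[0.3,0,0],"twist":0},{"jaw":0,"linear":[0,0,0],"twist":0},{"jaw":0,"linear":[0,0,0],"twist":0}]' 60
python3 st.py; python3 tilt.py; cat > ho.py <<'E'
from h import *
c=cam('side');W=cloud(c)
m=(c['color'].max(-1)<38)&(W[...,2]>.11)&(W[...,2]<.17)&(W[...,1]<-.15)&(W[...,0]>.4)&(W[...,0]<.55)
a=np.array([.9737,-.2278]); n=np.array([.2278,.9737]); P=W[m]; s=P[:,:2]@a; k=s<s.min()+.08; P=P[k]; s=s[k]
# side0 start: front end at (.4541,-.218), whose scoop origin was front+.042a (checked vs. both views)
print(k.sum(),'front s',s.min().round(4),'origin est',(a*(s.min()+.042)+n*np.median(P[:,:2]@n)).round(4),'z',P[:,2].mean().round(4))
E
python3 ho.py
```

```text
time: 18.52
position: [0.5687, -0.2522, 0.1316]
tool_rot: [0.115, 0.993, 0.0, 0.0]
ft_force: [0.3, -0.2, -2.3]
grip_width: 0.021
grip_force: 60.0
t 18.52 p [ 0.5687 -0.2522  0.1316] z [ 0.  0. -1.] yaw of -x -13.18 F [ 0.34 -0.15 -2.27] w 0.021 gf 60.0 q [-0.6   0.66  1.53  0.    0.95 -1.94]
side 444 tilt 6.5 yaw dev 0.0
top few 0
439 front s 0.5051 origin est [ 0.5049 -0.2436] z 0.1599
```

```bash
python3 -m pendant '[{"jaw":0,"linear":[0.4,0.5,0],"twist":0},{"jaw":0,"linear":[0,0,0.4],"twist":0},{"jaw":0,"linear":[0,0,0.3],"twist":0},{"jaw":0,"linear":[0,0,0.3],"twist":0},{"jaw":0,"linear":[0,0,0],"twist":0},{"jaw":0,"linear":[0,0,0],"twist":0}]' 60; python3 -m pendant '[{"jaw":0,"linear":[0,0,0.1],"twist":0},{"jaw":0,"linear":[-0.1,0,0.3],"twist":0},{"jaw":0,"linear":[-0.1,0,0.3],"twist":0},{"jaw":0,"linear":[-0.1,0,0.3],"twist":0},{"jaw":0,"linear":[0,0,0.2],"twist":0},{"jaw":0,"linear":[0,0,0],"twist":0},{"jaw":0,"linear":[0,0,0],"twist":0},{"jaw":0,"linear":[0,0,0],"twist":0}]' 8
python3 st.py; python3 tilt.py;python3 ho.py
```

```text
time: 19.17
position: [0.5665, -0.2465, 0.1217]
tool_rot: [0.115, 0.993, -0.0, 0.0]
ft_force: [0.8, 0.7, 0.9]
grip_width: 0.021
grip_force: 60.0
time: 19.83
position: [0.5687, -0.247, 0.1092]
tool_rot: [0.115, 0.993, 0.0, -0.001]
ft_force: [0.8, -0.7, -1.2]
grip_width: 0.0218
grip_force: 8.0
t 19.83 p [ 0.5687 -0.247   0.1092] z [-0.001  0.    -1.   ] yaw of -x -13.16 F [ 0.75 -0.68 -1.23] w 0.0218 gf 8.0 q [-0.59  0.69  1.55 -0.    0.91 -1.93]
side 406 tilt 1.9 yaw dev 0.4
top few 0
438 front s 0.5054 origin est [ 0.5063 -0.2391] z 0.1449
```

```bash
python3 -m pendant '[{"jaw":0,"linear":[0,0,0.1],"twist":0},{"jaw":0,"linear":[0,0,0.1],"twist":0},{"jaw":0,"linear":[0.3,0.1,0],"twist":0},{"jaw":0,"linear":[0.3,0.1,0],"twist":0},{"jaw":0,"linear":[0.3,0,0],"twist":0},{"jaw":0,"linear":[0.1,0,0],"twist":0},{"jaw":0,"linear":[0,0,0],"twist":0},{"jaw":0,"linear":[0,0,0],"twist":0}]' 8
python3 st.py; python3 tilt.py;python3 ho.py
```

```text
time: 20.65
position: [0.5591, -0.2427, 0.1074]
tool_rot: [0.115, 0.993, 0.0, -0.001]
ft_force: [0.2, -0.7, -2.2]
grip_width: 0.0218
grip_force: 8.0
t 20.65 p [ 0.5591 -0.2427  0.1074] z [-0.001  0.001 -1.   ] yaw of -x -13.16 F [ 0.25 -0.65 -2.16] w 0.0218 gf 8.0 q [-0.59  0.68  1.58 -0.    0.89 -1.93]
side 410 tilt 1.4 yaw dev 0.2
top few 0
475 front s 0.4955 origin est [ 0.497  -0.2352] z 0.1456
```

```bash
python3 -m pendant '[{"jaw":0,"linear":[0,0,0.2],"twist":0},{"jaw":0,"linear":[0,0,0.2],"twist":0},{"jaw":0,"linear":[0,0,0.1],"twist":0},{"jaw":0,"linear":[0,0,0],"twist":0},{"jaw":0,"linear":[0,0,0],"twist":0},{"jaw":0,"linear":[0,0,0],"twist":0}]' 7
python3 st.py; python3 tilt.py;python3 ho.py
```

```text
time: 21.3
position: [0.5608, -0.2432, 0.104]
tool_rot: [0.115, 0.993, -0.0, 0.001]
ft_force: [-0.9, 0.7, 7.1]
grip_width: 0.0216
grip_force: 7.0
t 21.3 p [ 0.5608 -0.2432  0.104 ] z [ 0.002 -0.001 -1.   ] yaw of -x -13.18 F [-0.9   0.72  7.11] w 0.0216 gf 7.0 q [-0.59  0.68  1.58  0.    0.88 -1.93]
side 401 tilt 0.2 yaw dev 0.2
top few 0
508 front s 0.4975 origin est [ 0.4989 -0.236 ] z 0.1465
```

Seated: level at 0.2°, pressing with 7 N, origin about 2 mm from the plate centre. I'll relax the press, release, and rise straight up.

```bash
python3 -m pendant '[{"jaw":0,"linear":[0,0,-0.2],"twist":0},{"jaw":0,"linear":[0,0,0],"twist":0},{"jaw":0.35,"linear":[0,0,0],"twist":0},{"jaw":0.4,"linear":[0,0,0],"twist":0},{"jaw":0.5,"linear":[0,0,0],"twist":0},{"jaw":0.5,"linear":[0,0,-0.5],"twist":0},{"jaw":0.5,"linear":[0,0,-1.5],"twist":0},{"jaw":0.5,"linear":[0,0,-2],"twist":0},{"jaw":0.5,"linear":[0,0,-3],"twist":0},{"jaw":0.5,"linear":[0,0,-3],"twist":0},{"jaw":0.5,"linear":[0,0,-3],"twist":0},{"jaw":0.5,"linear":[0,0,0],"twist":0}]'
python3 -m pendant '[{"jaw":0.5,"linear":[-3,0,-3],"twist":0},{"jaw":0.5,"linear":[-3,0,-2],"twist":0},{"jaw":0.5,"linear":[-3,0,0],"twist":0},{"jaw":0.5,"linear":[0,0,0],"twist":0},{"jaw":0.5,"linear":[0,0,0],"twist":0},{"jaw":0.5,"linear":[0,0,0],"twist":0}]'
python3 st.py; python3 ho.py; python3 - <<'E'
from h import *
a=cam('side')['color'][90:330,130:400]
cv2.imwrite('pics/s7.png',cv2.resize(a,(675,600),interpolation=2))
E
```

```text
time: 22.45
position: [0.5631, -0.245, 0.2416]
tool_rot: [0.114, 0.993, -0.003, 0.006]
ft_force: [-0.6, -0.8, 0.5]
grip_width: 0.0432
grip_force: 0.0
time: 22.95
position: [0.6458, -0.2626, 0.2828]
tool_rot: [0.115, 0.993, 0.001, -0.002]
ft_force: [0.1, -0.2, -0.7]
grip_width: 0.0436
grip_force: 0.0
t 22.95 p [ 0.6458 -0.2626  0.2828] z [-0.003  0.002 -1.   ] yaw of -x -13.15 F [ 0.15 -0.15 -0.69] w 0.0436 gf 0.0 q [-0.55  0.59  1.18 -0.    1.37 -1.89]
413 front s 0.497 origin est [ 0.4986 -0.235 ] z 0.1413
```

View pics/s7.png

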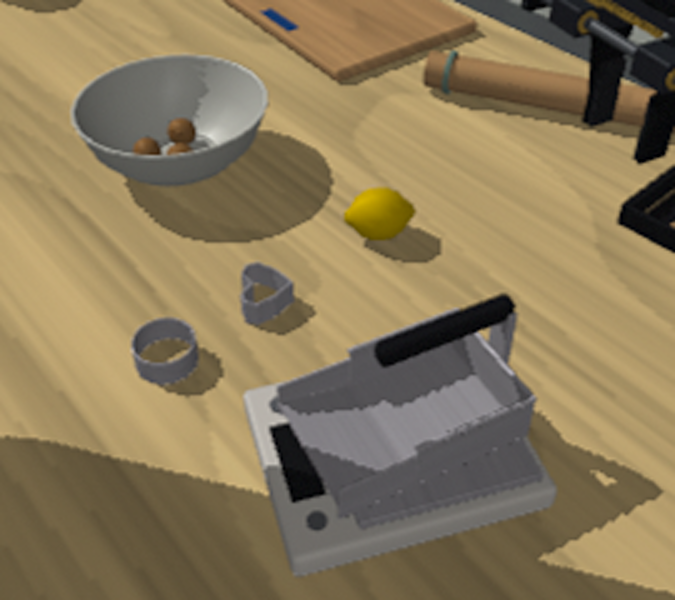

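The scoop stands flat and empty on the plate, the three nuts are in the bowl (px (147,147), (181,130), (180,152)), and the other items are in place. Handing in.

```bash
python3 -c "
from rig import robot
print(robot.hand_in())"
```

```text
the job is handed in; nothing more can be done
None
```

The job is handed in (the call returned no verdict): all three walnuts were poured into the bowl at about 45°, the scoop is back level about 2 mm from the plate's centre, and the bowl, lemon and cutters look unmoved in the final picture.

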